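# Spin the rinsed spice mill dry: shut its lid and hold the paddle at half travel

### The job

The cordless spice mill has just been rinsed and must be spun dry at slow speed: gently lower its open lid until it is fully shut, and only then press the paddle at the mill's front about half way down, never on to the bottom, which is full speed. Hold the paddle steadily there for at least three seconds and finish your program while still holding it pressed: do not let go. Do not run the mill with the lid open, and leave everything else on the ledge where it stands.

Things in the scene. Friction and masses are not known exactly. Their poses are not given: they have to be found in the camera images.
- mill: White cordless spice mill, 200 mm long, 124 wide, 148 high with lid shut; fast on the ledge. Round motor column (radius 62, axis at local x = +35 mm) with an open steel cup, and a low grip block (86 wide, 55 high) reaching to x = -110. Origin at ledge level under its middle; local x runs from paddle end to lid hinge, y left, z up. At yaw 0 the paddle faces the robot
- mill_lid (a joint): Lid angle, rad: 0 fully shut on the cup, 1.57 upright, 1.8 fully back; starts at 1.25 to 1.65. Stiff friction hinge: the lid stays where it is left and needs about 1 N at its tab to close; no catch. Hinge axis along the mill's y at local (97, 0, 130) mm
- lid_hinge (a point): Middle of the lid's hinge axis, at (97, 0, 130) mm in the mill's frame; does not move as the lid turns; axes as the mill's. Shut, the lid's underside lies at this height (130 mm) and the flat middle of its outer face 16 mm higher
- lid_tab (a point): Middle of the end face of the lid's front tab (32 mm wide, 7 thick), 141 mm from the hinge axis; moves with the lid. The lid is a grey disc, radius 56 mm, centred 62 mm from the hinge axis; outer face flat out to radius 46 at 16 mm above the underside, falling to 6 mm at the rim. Site x points from tab to hinge, z out of the lid's outer (upper) face
- mill_paddle (a joint): How far the spring paddle is pressed, rad: 0 released, 0.16 half way (slow speed), 0.32 bottomed (full speed). Springs back when let go. Pressed down at point paddle_pad it starts to give at 3 N, needs 7 N at half way, 11 N at the bottom; the pad sinks 10 mm to half way, 19 mm to the bottom
- paddle_pad (a point): Place to press: top face of the grey ribbed paddle, on its centre line, 60 mm before its hinge axis (along the mill's y at local (-22, 0, 82) mm); moves with it. Released it is at local (-81, 0, 94) mm. The paddle is a plate 46 mm wide, 7 thick, from x = -26 to -100 over the grip block, sloping up 0.14 rad towards its free front end; about level when half pressed
- spice_jar: Bystander: clear plastic spice jar with a twist cap, 48 mm diameter, 92 mm high, on the mill's left. Origin at the centre of its underside, z up
- rice_bowl: Bystander: white ceramic rice bowl, 114 mm diameter, 56 mm high, on the mill's right. Origin at the centre of its underside, z up
- silicone_lid: Bystander: orange silicone pot lid lying flat, 110 mm diameter, 18 mm high at its small knob, on the mill's right towards its paddle end; not part of the mill. Origin at the centre of its underside, z up
- soup_spoon: Bystander: steel spoon, 160 mm long, lying on the mill's left beyond the jar. Origin on the ledge at its middle, x towards the bowl of the spoon
- tumbler: Bystander: glass tumbler, 70 mm diameter, 95 mm high, on the mill's left towards its hinge end. Origin at the centre of its underside, z up
- soap_bottle: Bystander: clear dish-soap bottle, 62 mm diameter, 175 mm high, on the right beside the drying rack. Origin at the centre of its underside, z up
- coffee_filter: Bystander: aluminium drip coffee filter with a lid, 84 mm diameter, 74 mm high, beyond the mill. Origin at the centre of its underside, z up
Not all that is in view belongs to the job. Leave any red or turquoise look-alike of the mill alone.

How it is judged:
By the outcome, as a careful person would: the job done as asked, in the order asked, and still so for the second after the job is handed in, while the arm keeps its last pose, push and grip.
It also fails if it takes over 48 s, if anything falls off the work surface, if the arm or the gripper's body presses on something with over 40 N, if the wrist force passes 120 N, or if a joint passes its speed limit or range.

### The arm

A 6-joint arm with a two-finger parallel gripper is mounted at the origin on the work surface. World frame = base frame: x ahead of the robot, y to its left, z up, the work surface at z = 0. Lengths are in mm, angles in rad, forces in N, time in s.
With the tool pointing down it reaches from about 300 to 750 mm from the base axis. Payload 8.5 kg.
Tool frame: the origin (TCP) lies at the very end of the fingers, on their centre line; the grasp point (between the pads) lies 19 mm behind it; z points along the fingers, y is the line along which they close (so a half turn about z gives the same grasp; the last joint's range is limited). The gripper opens to 85 mm and grips with 20 to 120 N. Pads are 22 mm wide; open, the fingers measure 114 mm over their backs; the gripper's body (76 mm by 85 mm) begins 54 mm behind the grasp point. The pads swing forward as they close: fully open they stand 13 mm farther back than shut.
Start: joints at [-1.56, 0.381, 1.297, -0, 1.464, -0.215], TCP at [123.133, -536.021, 231.322] pointing down, gripper open.
Joint ranges: [-3.11, 3.11], [-0.89, 2.33], [0.22, 2.48], [-1.42, 4.56], [0.17, 2.85], [-2.88, 2.88]. Speed limits (rad/s): [2.39, 2.39, 3.14, 3.14, 3.14, 3.14].

### API

Orientations are given as a rotation vector (axis times angle).
In Python, from rig import * gives the robot as it stands. The module is installed in compiled form; this text tells all that it offers.
- The arm moves only by the tool apply_moves, never from a script. Its arguments are lists of equal length, an entry for each row: "travel": the shift along the world's x, y, z in mm, a list of three; "angular": the turn, a rotation vector about the world's x, y, z in degrees, a list of three; "jaw": the opening, from 0 (shut) to 1 (fully open). In form: {"travel": [[tx, ty, tz], ...], "angular": [[rx, ry, rz], ...], "jaw": [jaw, ...]}. A call has 1 to 12 rows; each row shifts and turns the commanded pose from where the row before left it; what a row does not reach is not made up. A row lasts 1/8 s, in which the tool goes at most 62.5 mm and 10.7 degrees, less where a joint would pass 70% of its speed; a pose out of reach is approached as far as the arm can. A call with a gripper value outside its range is refused whole. The fingers move at their own pace and stop on an object; "force" is the grip in N (left out, the last holds). Time passes only in rows, so rows that do not move let the fingers close. It gives the time, the measured TCP pose, the force, the opening and the grip force at its end, in the units of the state.
- observe(): the state, without advancing time (a new reading comes with each control period).
- camera(name): name is "side" or "top"; returns the picture (480x640x3 uint8, blue, green, red); there is no depth.
- calibration(name): a dict with "fx", "fy", "cx", "cy" (pixels), "dist" ([k1, k2, p1, p2, k3] as OpenCV has them; the pictures are not rectified), "camera_from_world" (4x4, takes a point from world to camera coordinates). Camera axes: x right, y down, z forward; pixel columns grow to the right and rows downward; lengths in mm; the calibration is good to about 2 mm. A picture is of the moment at which its call begins. calibration takes no time and is no camera call.
- job_done(): hands the job in; it is judged then, once.
The state is a dict: "t": time; "joint_pos": joint angles; "qd": joint speeds; "joint_torque": joint torques, N m; "position": TCP position; "tool_rot": TCP orientation; "force": force on the tool from outside, world axes, zero at the start; "ft_torque": the same for the moment, N m; "opening": finger opening in mm; "grip_force": force on a finger pad.
Only numpy, scipy, OpenCV 4.12 (cv2) and the standard library are available. Lean on these libraries where they do the work, as an engineer would, in place of code of your own. Each camera call takes 0.05 s, during which the arm holds its last target. There are 200 camera calls.

## Working session

There is one attempt and no reset: what is moved stays moved. The work goes in short steps, Python scripts to look and compute and a tool call to move; the robot and the scene stay as the last step left them, time stands still between calls to the robot, and variables do not carry over. Pictures are saved under pics/ and viewed, at most 10 in all, crops included, and the job is handed in when it is done.

Besides the shell and the picture viewer there is one more tool, called after "Call:" in YAML: its name, and indented under it one key for each argument. apply_moves: Moves the arm, as the interface text tells. Its arguments: {"type":"object","properties":{"travel":{"type":"array"},"angular":{"type":"array"},"jaw":{"type":"array"},"force":{"type":"number"}},"required":["travel","angular","jaw"]}

```bash
mkdir -p pics; python3 - <<'E'
from rig import *
import cv2,numpy as np
for n in("side","top"):
    cv2.imwrite(f"pics/{n}0.png",camera(n)); c=calibration(n); print(n,c["fx"],c["dist"],np.round(np.linalg.inv(np.array(c["camera_from_world"])),2).tolist())
s=observe();print(s["t"],s["position"],s["tool_rot"],s["force"],s["opening"])
E
```

```text
side 488.82986157171297 [-0.11738261  0.          0.          0.          0.        ] [[-0.81, -0.4, 0.42, 87.68], [-0.58, 0.58, -0.57, 548.45], [-0.01, -0.71, -0.71, 787.92], [0.0, 0.0, 0.0, 1.0]]
top 506.56664881286684 [0.03047372 0.         0.         0.         0.        ] [[0.11, -0.97, 0.21, 278.85], [-0.99, -0.11, 0.02, -44.16], [0.0, -0.21, -0.98, 1192.28], [0.0, 0.0, 0.0, 1.0]]
0.1 [ 123.13886284 -535.78336877  230.7752058 ] [-3.12032442e+00 -3.53784775e-01 -2.25490667e-04] [-0.08955664 -0.0507738  -0.51589451] 85.58424062963206
```

View pics/side0.png

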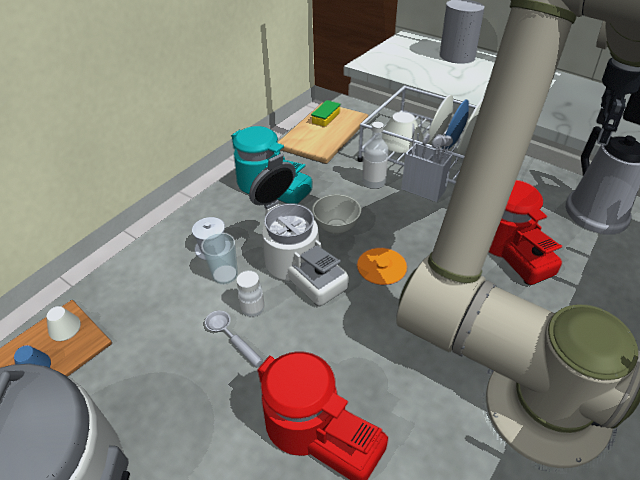

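View pics/top0.png

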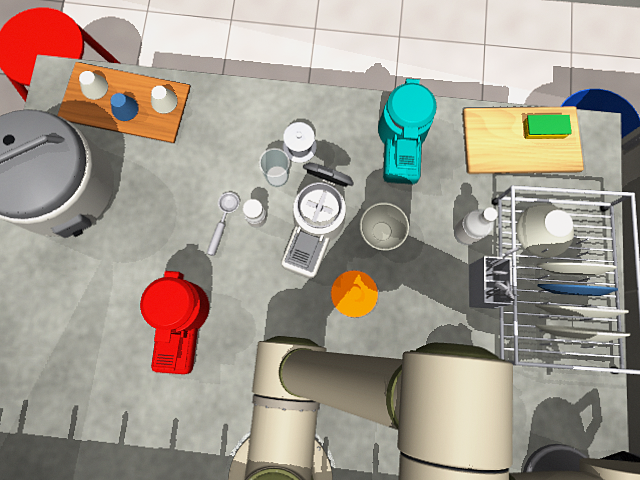

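Candidates for the mill: white (top 315,225 / side 300,250), red (top 175,315 / side 310,405), second red (side 525,230) and turquoise (top 405,130 / side 265,160). I choose the white one, since its lid is open. The lid is at top 328,175 and the paddle at top 307,245. The next step is a close crop.

```bash
python3 - <<'E'
import cv2,numpy as np
a=cv2.imread("pics/side0.png")[155:315,220:370];b=cv2.imread("pics/top0.png")[145:295,250:390]
a=cv2.resize(a[:150],(400*150//140,400+28),interpolation=cv2.INTER_CUBIC)
a=cv2.resize(cv2.imread("pics/side0.png")[155:305,230:355],None,fx=3.2,fy=3.2,interpolation=cv2.INTER_CUBIC)
b=cv2.resize(cv2.imread("pics/top0.png")[145:295,255:380],None,fx=3.2,fy=3.2,interpolation=cv2.INTER_CUBIC)
cv2.imwrite("pics/crop.png",np.hstack([a,b]))
E
```

```text
(no output)
```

View pics/crop.png

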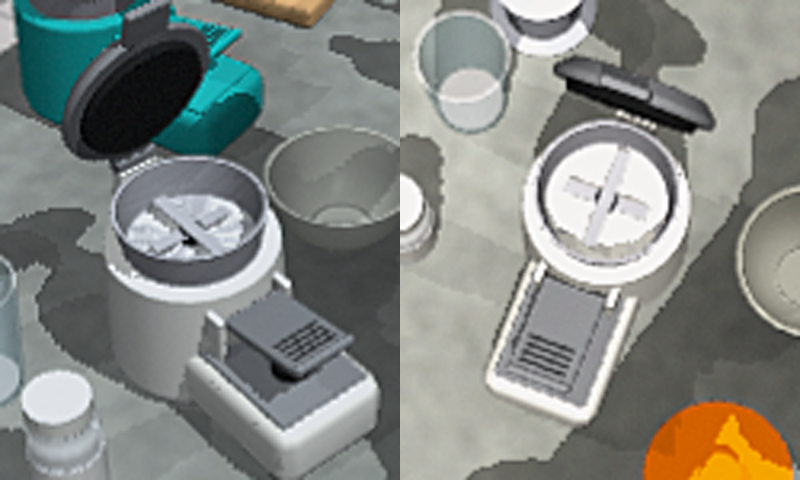

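The white mill is confirmed. In the crop, the side view shows the cup rim centre at (191,208), the paddle's front corners at (280,368) and (354,340), and the tab tip at about (147,10). The top view shows the rim centre at (608,193) and the block front at about (538,402).

```bash
cat > h.py <<'E'
from rig import *
import cv2,numpy as np
from scipy.optimize import least_squares
def proj(n,P):
    c=calibration(n);T=np.array(c["camera_from_world"])
    K=np.array([[c["fx"],0,c["cx"]],[0,c["fy"],c["cy"]],[0,0,1.]])
    return cv2.projectPoints(np.array(P,float).reshape(-1,1,3),cv2.Rodrigues(T[:3,:3])[0],T[:3,3],K,np.array(c["dist"],float))[0][:,0]
def world(p,L):
    c,s=np.cos(p[2]),np.sin(p[2]);L=np.atleast_2d(L).astype(float)
    return L@np.array([[c,s,0],[-s,c,0],[0,0,1]])+[p[0],p[1],0]
def tab(a,r=141,h=3.5): return [97-r*np.cos(a)+h*np.sin(a),0,130+r*np.sin(a)+h*np.cos(a)]
E
python3 - <<'E'
from h import *
S=lambda u,v:(u/3.2+230,v/3.2+155)
T=lambda u,v:((u-400)/3.2+255,v/3.2+145)
def pts(a): return [("side",(35,0,130),S(191,208),1),("top",(35,0,130),T(608,193),1),
 ("side",(-100,23,96.6),S(277,368),1),("side",(-100,-23,96.6),S(354,340),1),("side",(-26,23,86),S(226,322),.5),("side",(-26,-23,86),S(285,290),.5),
 ("top",(-110,0,50),T(538,402),.5),("top",(97,0,130),T(637,118),.5),("side",(97,0,130),S(135,160),.5),("side",tab(a),S(147,10),1)]
def f(p): return np.concatenate([w*(proj(n,world(p,L))[0]-uv) for n,L,uv,w in pts(p[3])])
r=least_squares(f,[500,-30,-.2,1.45]);print(r.x.round(3));print(r.fun.reshape(-1,2).round(1).tolist())
p=r.x
print("hinge",world(p,[97,0,130]),"tab",world(p,tab(p[3])),"tabshut",world(p,tab(0)),"pad",world(p,[-81,0,94]),"tabtop",proj("top",world(p,tab(p[3]))))
E
```

```text
[ 5.56276e+02 -1.14500e+01 -2.92000e-01  1.27500e+00]
[[-0.9, -2.1], [-0.9, -0.6], [3.8, 2.2], [-1.6, 0.2], [-1.2, -0.5], [-1.4, -0.5], [-2.0, 0.2], [0.5, -1.0], [-0.0, -1.0], [1.2, -1.0]]
hinge [[649.18226168 -39.33175017 130.        ]] tab [[613.0235993  -28.4804286  265.89720363]] tabshut [[514.132583     1.19705797 133.5       ]] pad [[478.69401484  11.83227713  94.        ]] tabtop [[324.73420333 173.6583763 ]]
```

Call:
apply_moves:
  travel:
    - [0, 0, 48]
    - [0, 0, 48]
    - [0, 0, 48]
    - [0, 0, 46]
    - [47, 40, 0]
    - [47, 40, 0]
    - [47, 40, 0]
    - [47, 40, 0]
    - [47, 40, 0]
    - [47, 40, 0]
    - [47, 40, 0]
    - [47, 40, 0]
  angular:
    - [0, 0, 0]
    - [0, 0, 0]
    - [0, 0, 0]
    - [0, 0, 0]
    - [0, 0, -2.5]
    - [0, 0, -2.5]
    - [0, 0, -2.5]
    - [0, 0, -2.5]
    - [0, 0, -2.5]
    - [0, 0, -2.5]
    - [0, 0, -2.5]
    - [0, 0, -2.5]
  jaw: [0, 0, 0, 0, 0, 0, 0, 0, 0, 0, 0, 0]

```text
t: 1.6
position: [500.4, -214.3, 421.1]
tool_rot: [-3.135, 0.196, 0.001]
force: [-0.1, -1.8, 0.4]
opening: 0.1
grip_force: 0.0
```

Call:
apply_moves:
  travel:
    - [46, 41, 0]
    - [46, 41, 0]
    - [46, 41, 0]
    - [46, 41, 0]
    - [0, 0, 0]
    - [0, 0, 0]
  angular:
    - [0, 0, -2.5]
    - [0, 0, -2.5]
    - [0, 0, -2.5]
    - [0, 0, -2.2]
    - [0, 0, 0]
    - [0, 0, 0]
  jaw: [0, 0, 0, 0, 0, 0]

```text
t: 2.35
position: [683.1, -52.2, 420.7]
tool_rot: [3.108, -0.458, -0.002]
force: [-1.1, 0.1, -0.1]
opening: 0.1
grip_force: 0.0
```

```bash
python3 - <<'E'
from h import *
s=observe();print(s["t"],s["position"],s["tool_rot"],s["joint_pos"],s["force"])
p=[556.3,-11.5,-.292];a=1.275
out=[]
for n,(u,v,w,h),k in(("side",(220,130,140,180),2.85),("top",(245,125,140,180),2.85)):
    im=cv2.resize(camera(n)[v:v+h,u:u+w],None,fx=k,fy=k,interpolation=cv2.INTER_CUBIC)
    th=np.linspace(0,2*np.pi,40)
    def line(L,c): cv2.polylines(im,[np.int32((proj(n,world(p,L))-(u,v))*k)],True,c,1)
    line(np.c_[35+62*np.cos(th),62*np.sin(th),0*th+112],(0,200,0))
    line(np.c_[35+48*np.cos(th),48*np.sin(th),0*th+130],(255,0,0))
    line([(-100,23,96.6),(-100,-23,96.6),(-26,-23,86),(-26,23,86)],(0,0,255))
    line([(-110,43,0),(-110,-43,0),(-110,-43,55),(-110,43,55)],(0,255,255))
    r=62-56*np.cos(th);line(np.c_[97-r*np.cos(a),56*np.sin(th),130+r*np.sin(a)],(255,0,255))
    line([tab(a),[97,0,130]],(0,255,0))
    out.append(im)
cv2.imwrite("pics/ov.png",np.hstack(out))
E
```

```text
2.35 [683.14983454 -52.19537591 420.72793226] [ 3.10803149e+00 -4.57500853e-01 -1.69544818e-03] [-2.48537058e-01  6.66486457e-01  2.66969531e-01 -2.23089943e-04
  2.20920331e+00  1.61442644e+00] [-1.11029669  0.06155134 -0.06906367]
```

View pics/ov.png

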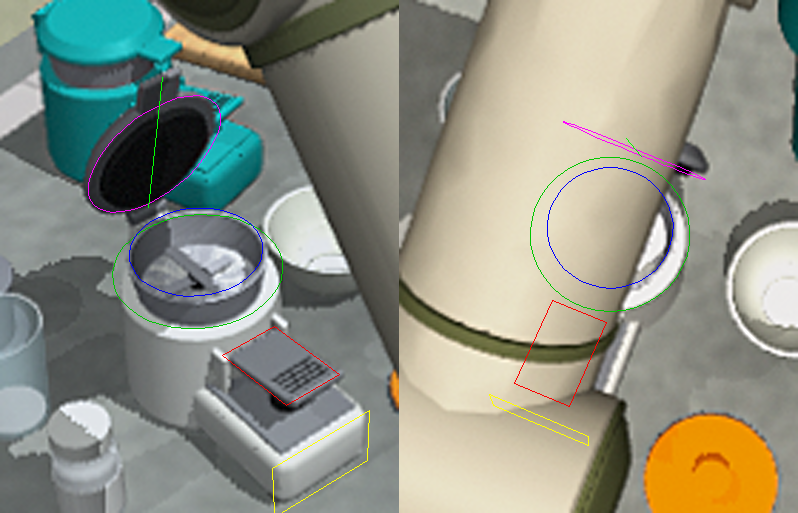

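The overlay fits within about 3 mm: lid ring at (155,150), tab tip at (163,75), paddle at (280,365). Next I go down behind the lid.

Call:
apply_moves:
  travel:
    - [0, 0, -48]
    - [0, 0, -48]
    - [0, 0, -48]
    - [0, 0, -49]
    - [-6, 2, 0]
    - [-6, 2, 0]
    - [-6, 2, 0]
    - [-6, 2, 0]
    - [0, 0, 0]
  angular:
    - [0, 0, 0]
    - [0, 0, 0]
    - [0, 0, 0]
    - [0, 0, 0]
    - [0, 0, 0]
    - [0, 0, 0]
    - [0, 0, 0]
    - [0, 0, 0]
    - [0, 0, 0]
  jaw: [0, 0, 0, 0, 0, 0, 0, 0, 0]

```text
t: 3.58
position: [658.9, -43.8, 229.2]
tool_rot: [3.108, -0.458, 0.002]
force: [-0.1, 0.2, 0.1]
opening: -0.2
grip_force: 0.0
```

```bash
cat > look.py <<'E'
from h import *
import sys
u,v,w,h=map(int,sys.argv[2:6])
cv2.imwrite(sys.argv[1],cv2.resize(camera("side")[v:v+h,u:u+w],None,fx=3,fy=3,interpolation=cv2.INTER_CUBIC))
s=observe();print(s["t"],s["position"].round(1),s["force"].round(2),s["joint_pos"].round(2))
E
python3 look.py pics/l1.png 190 120 200 180
```

```text
3.625 [659.1 -43.9 228.9] [ 0.22 -0.73 -0.12] [-0.25  0.58  0.96 -0.    1.6   1.62]
```

View pics/l1.png

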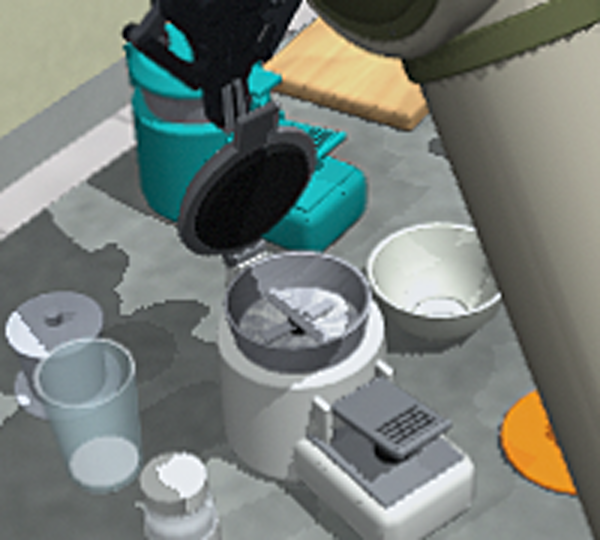

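The closed fingers stand behind the lid near its tab (crop 235,100), and the lid (250,190) has not moved. Next I push it over on an arc.

Call:
apply_moves:
  travel:
    - [-4.7, 1.4, -1.1]
    - [-4.7, 1.4, -1.1]
    - [-4.7, 1.4, -1.1]
    - [-4.7, 1.4, -1.1]
    - [-4.4, 1.3, -1.4]
    - [-4.4, 1.3, -1.4]
    - [-4.4, 1.3, -1.4]
    - [-4.4, 1.3, -1.4]
    - [-4.0, 1.2, -2.3]
    - [-4.0, 1.2, -2.3]
    - [-4.0, 1.2, -2.3]
    - [-4.0, 1.2, -2.3]
  angular:
    - [0, 0, 0]
    - [0, 0, 0]
    - [0, 0, 0]
    - [0, 0, 0]
    - [0, 0, 0]
    - [0, 0, 0]
    - [0, 0, 0]
    - [0, 0, 0]
    - [0, 0, 0]
    - [0, 0, 0]
    - [0, 0, 0]
    - [0, 0, 0]
  jaw: [0, 0, 0, 0, 0, 0, 0, 0, 0, 0, 0, 0]

```text
t: 5.12
position: [606.5, -28.3, 208.9]
tool_rot: [-3.108, 0.458, 0.0]
force: [1.5, -0.5, 0.5]
opening: 0.0
grip_force: 0.4
```

```bash
python3 look.py pics/l2.png 190 120 200 180
```

```text
5.175 [606.  -28.1 208.6] [ 0.87 -0.6   0.82] [-0.24  0.5   1.17  0.    1.48  1.62]
```

View pics/l2.png

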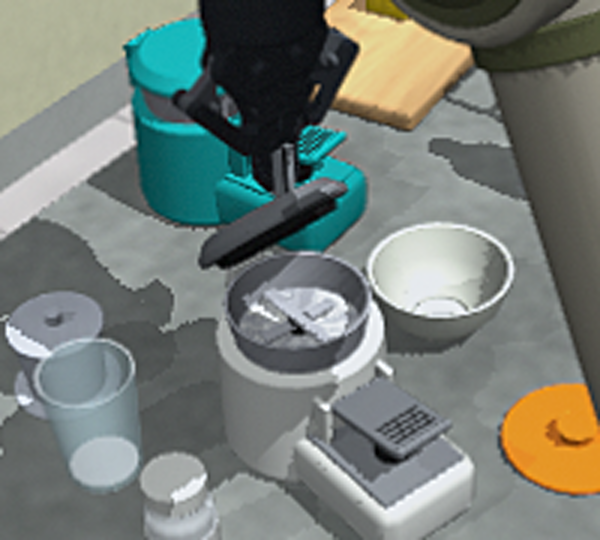

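The lid is now about half closed (crop 275,225), with the fingertips on its outer face. I continue the arc.

Call:
apply_moves:
  travel:
    - [-3.5, 1.1, -3.1]
    - [-3.5, 1.1, -3.1]
    - [-3.5, 1.1, -3.1]
    - [-3.5, 1.1, -3.1]
    - [-2.9, 0.9, -3.8]
    - [-2.9, 0.9, -3.8]
    - [-2.9, 0.9, -3.8]
    - [-2.9, 0.9, -3.8]
    - [-2.1, 0.6, -4.3]
    - [-2.1, 0.6, -4.3]
    - [-2.1, 0.6, -4.3]
    - [-2.1, 0.6, -4.3]
  angular:
    - [0, 0, 0]
    - [0, 0, 0]
    - [0, 0, 0]
    - [0, 0, 0]
    - [0, 0, 0]
    - [0, 0, 0]
    - [0, 0, 0]
    - [0, 0, 0]
    - [0, 0, 0]
    - [0, 0, 0]
    - [0, 0, 0]
    - [0, 0, 0]
  jaw: [0, 0, 0, 0, 0, 0, 0, 0, 0, 0, 0, 0]

```text
t: 6.68
position: [572.7, -18.0, 164.0]
tool_rot: [3.108, -0.458, 0.0]
force: [1.6, 0.2, -0.0]
opening: -0.0
grip_force: 0.3
```

Call:
apply_moves:
  travel:
    - [-1, 0.3, -3]
    - [-1, 0.3, -3]
    - [-1, 0.3, -3]
    - [-1, 0.3, -3]
    - [0, 0, -3]
    - [0, 0, -2]
    - [0, 0, 0]
  angular:
    - [0, 0, 0]
    - [0, 0, 0]
    - [0, 0, 0]
    - [0, 0, 0]
    - [0, 0, 0]
    - [0, 0, 0]
    - [0, 0, 0]
  jaw: [0, 0, 0, 0, 0, 0, 0]

```text
t: 7.55
position: [568.7, -16.8, 147.1]
tool_rot: [-3.108, 0.458, 0.0]
force: [-0.6, -0.4, 0.6]
opening: -0.2
grip_force: 0.0
```

Next I press down in small steps until contact builds.

Call:
apply_moves:
  travel:
    - [0, 0, -1]
    - [0, 0, -1]
    - [0, 0, 0]
  angular:
    - [0, 0, 0]
    - [0, 0, 0]
    - [0, 0, 0]
  jaw: [0, 0, 0]

```text
t: 7.92
position: [568.8, -16.8, 146.0]
tool_rot: [3.108, -0.458, 0.001]
force: [-2.4, -0.3, 5.6]
opening: 0.1
grip_force: 2.7
```

Call:
apply_moves:
  travel:
    - [0, 0, -1]
    - [0, 0, 0]
  angular:
    - [0, 0, 0]
    - [0, 0, 0]
  jaw: [0, 0]

```text
t: 8.18
position: [568.8, -16.8, 145.9]
tool_rot: [3.108, -0.458, 0.002]
force: [-4.4, 0.3, 11.7]
opening: -0.2
grip_force: 6.0
```

The lid bottomed at z = 146 with 11.7 N, exactly its shut height. Next I lift off and move over the paddle.

Call:
apply_moves:
  travel:
    - [0, 0, 5]
    - [0, 0, 15]
    - [0, 0, 15]
    - [0, 0, 10]
    - [-22.5, 7.2, 0]
    - [-22.5, 7.2, 0]
    - [-22.5, 7.2, 0]
    - [-22.5, 7.2, 0]
    - [0, 0, -20]
    - [0, 0, -20]
    - [0, 0, 0]
  angular:
    - [0, 0, 0]
    - [0, 0, 0]
    - [0, 0, 0]
    - [0, 0, 0]
    - [0, 0, 0]
    - [0, 0, 0]
    - [0, 0, 0]
    - [0, 0, 0]
    - [0, 0, 0]
    - [0, 0, 0]
    - [0, 0, 0]
  jaw: [0, 0, 0, 0, 0, 0, 0, 0, 0, 0, 0]

```text
t: 9.55
position: [478.2, 12.1, 148.8]
tool_rot: [-3.108, 0.458, 0.004]
force: [0.4, -0.4, 0.7]
opening: -0.6
grip_force: 0.0
```

```bash
python3 look.py pics/l3.png 200 150 180 170
```

```text
9.6 [478.8  12.  149.7] [-0.82  0.64 -0.12] [-0.22  0.34  1.62  0.    1.18  1.64]
```

View pics/l3.png

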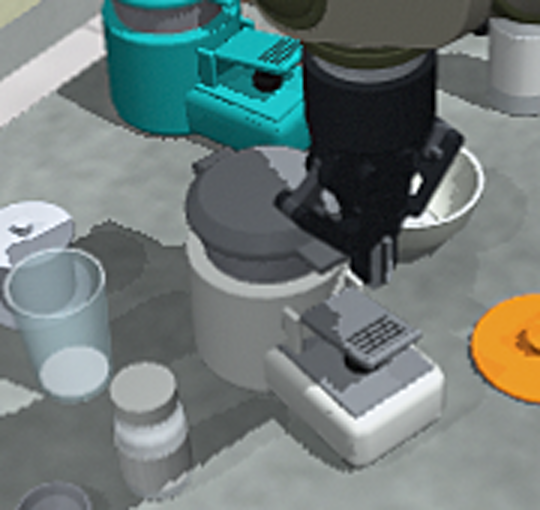

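The lid is shut (crop 255,210) and the fingertips are above the paddle ribs (tips 381,280; ribs 375,338). I check the alignment with a projection.

```bash
python3 - <<'E'
from h import *
for P in([478.8,12,149.5],[478.8,12,94]): print(((proj("side",P)[0]-(200,150))*3).round())
E
```

```text
[370. 275.]
[371. 336.]
```

Call:
apply_moves:
  travel:
    - [0, 0, -15]
    - [0, 0, -15]
    - [0, 0, -12]
    - [0, 0, -5]
    - [0, 0, 0]
  angular:
    - [0, 0, 0]
    - [0, 0, 0]
    - [0, 0, 0]
    - [0, 0, 0]
    - [0, 0, 0]
  jaw: [0, 0, 0, 0, 0]

```text
t: 10.22
position: [478.9, 11.9, 102.5]
tool_rot: [3.108, -0.458, 0.0]
force: [0.4, -0.5, -0.5]
opening: 0.1
grip_force: 0.0
```

Call:
apply_moves:
  travel:
    - [0, 0, -3]
    - [0, 0, -3]
    - [0, 0, -2]
    - [0, 0, -2]
    - [0, 0, -2]
    - [0, 0, -2]
    - [0, 0, 0]
    - [0, 0, 0]
  angular:
    - [0, 0, 0]
    - [0, 0, 0]
    - [0, 0, 0]
    - [0, 0, 0]
    - [0, 0, 0]
    - [0, 0, 0]
    - [0, 0, 0]
    - [0, 0, 0]
  jaw: [0, 0, 0, 0, 0, 0, 0, 0]

```text
t: 11.22
position: [478.5, 12.0, 88.3]
tool_rot: [-3.108, 0.458, 0.001]
force: [-2.7, 0.7, 5.5]
opening: -0.2
grip_force: 2.4
```

```bash
python3 look.py pics/x.png 200 150 180 170
```

```text
11.275 [478.5  12.1  88.4] [-3.45  0.69  4.61] [-0.22  0.43  1.71 -0.    1.01  1.64]
```

Call:
apply_moves:
  travel:
    - [0, 0, -1]
    - [0, 0, -1]
    - [0, 0, -1]
    - [0, 0, -1]
    - [0, 0, 0]
    - [0, 0, 0]
  angular:
    - [0, 0, 0]
    - [0, 0, 0]
    - [0, 0, 0]
    - [0, 0, 0]
    - [0, 0, 0]
    - [0, 0, 0]
  jaw: [0, 0, 0, 0, 0, 0]

```text
t: 12.02
position: [478.4, 12.1, 84.5]
tool_rot: [-3.108, 0.458, 0.001]
force: [-5.2, 0.5, 7.1]
opening: -0.3
grip_force: 3.9
```

```bash
python3 - <<'E'
from h import *
F=[];Z=[]
for i in range(10):
    im=camera("side");s=observe();F.append(s["force"]);Z.append(s["position"][2])
cv2.imwrite("pics/l4.png",cv2.resize(im[180:310,250:370],None,fx=4.5,fy=4.5,interpolation=cv2.INTER_CUBIC))
print(s["t"],np.mean(F,0).round(2),np.mean(Z).round(2),np.std(Z).round(2))
E
```

```text
12.525 [-4.53  1.48  7.63] 84.54 0.01
```

View pics/l4.png

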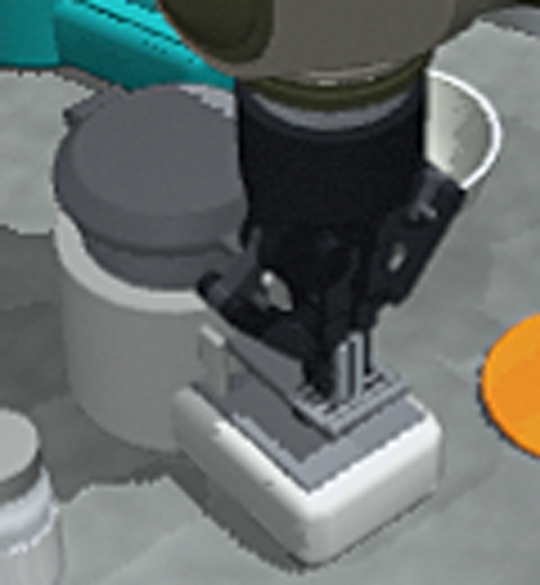

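The fingers hold the paddle (crop 350,390) about level, at z = 84.5 and about 7.5 N, which is half way. The lid (150,170) is still shut. Now I hold for over three seconds.

Call:
apply_moves:
  travel:
    - [0, 0, 0]
    - [0, 0, 0]
    - [0, 0, 0]
    - [0, 0, 0]
    - [0, 0, 0]
    - [0, 0, 0]
    - [0, 0, 0]
    - [0, 0, 0]
    - [0, 0, 0]
    - [0, 0, 0]
    - [0, 0, 0]
    - [0, 0, 0]
  angular:
    - [0, 0, 0]
    - [0, 0, 0]
    - [0, 0, 0]
    - [0, 0, 0]
    - [0, 0, 0]
    - [0, 0, 0]
    - [0, 0, 0]
    - [0, 0, 0]
    - [0, 0, 0]
    - [0, 0, 0]
    - [0, 0, 0]
    - [0, 0, 0]
  jaw: [0, 0, 0, 0, 0, 0, 0, 0, 0, 0, 0, 0]

```text
t: 14.02
position: [478.4, 12.1, 84.5]
tool_rot: [-3.108, 0.458, 0.001]
force: [-5.4, 0.6, 8.1]
opening: 0.1
grip_force: 3.9
```

Call:
apply_moves:
  travel:
    - [0, 0, 0]
    - [0, 0, 0]
    - [0, 0, 0]
    - [0, 0, 0]
    - [0, 0, 0]
    - [0, 0, 0]
    - [0, 0, 0]
    - [0, 0, 0]
    - [0, 0, 0]
    - [0, 0, 0]
    - [0, 0, 0]
    - [0, 0, 0]
  angular:
    - [0, 0, 0]
    - [0, 0, 0]
    - [0, 0, 0]
    - [0, 0, 0]
    - [0, 0, 0]
    - [0, 0, 0]
    - [0, 0, 0]
    - [0, 0, 0]
    - [0, 0, 0]
    - [0, 0, 0]
    - [0, 0, 0]
    - [0, 0, 0]
  jaw: [0, 0, 0, 0, 0, 0, 0, 0, 0, 0, 0, 0]

```text
t: 15.52
position: [478.4, 12.1, 84.5]
tool_rot: [-3.108, 0.458, 0.001]
force: [-5.0, 0.4, 6.9]
opening: 0.3
grip_force: 3.9
```

Call:
apply_moves:
  travel:
    - [0, 0, 0]
    - [0, 0, 0]
    - [0, 0, 0]
    - [0, 0, 0]
    - [0, 0, 0]
    - [0, 0, 0]
    - [0, 0, 0]
    - [0, 0, 0]
  angular:
    - [0, 0, 0]
    - [0, 0, 0]
    - [0, 0, 0]
    - [0, 0, 0]
    - [0, 0, 0]
    - [0, 0, 0]
    - [0, 0, 0]
    - [0, 0, 0]
  jaw: [0, 0, 0, 0, 0, 0, 0, 0]

```text
t: 16.52
position: [478.4, 12.1, 84.5]
tool_rot: [-3.108, 0.458, 0.001]
force: [-4.7, 0.6, 7.4]
opening: -0.2
grip_force: 3.9
```

```bash
python3 -c "
from rig import *
s=observe();print(s['t'],s['position'],s['force'])
print(job_done())"
```

```text
16.525 [478.44618719  12.08307915  84.54486333] [-4.65277654  0.64387854  7.40255784]
the job is handed in; nothing more can be done
None
```

I shut the mill's lid fully, then pressed the paddle about half way (z 84.5 mm, about 7.4 N) and held it steady for over four seconds; the job was handed in at 16.5 s with the paddle still pressed.

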